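# Lock the pallet with a bolt that has a spring safety catch

### The job

Lock the pallet into the fixture on the bench: hold the long spring catch bar down with one fingertip and, while it is down, push the bolt's upright tab with the other fingertip until the bolt is fully home through the lug and in the keeper. Then let go of both, so that the catch springs up again and locks the bolt. Only press and push: do not pick up or shift the loose things in and around the fixture.

Things in the scene. Friction and masses are not known exactly. Their poses are not given: they have to be found in the camera images.
- fixture: dark steel fixture fixed to the bench; base 12 mm thick, 206 mm long (y = -100 to 106 mm). Origin on the bench top under the bolt's centre line, z up; +y: the way the bolt slides to lock; +x: to the grey pallet beyond the bolt; -x: to the catch bar. The bolt lies along x = 0, 18 mm wide, its top at z = 30 mm. Guides round it at y = -62 to -50 and 50 to 60 mm are 33 mm wide, up to z = 36 mm
- pallet: grey pallet on the fixture (fixed to it; same origin and axes as the fixture): nest with the block at x = 31 to 81, y = -23 to 63 mm, at most 39 mm high with the block; its lug for the bolt at x = 0, y = 70 to 80 mm, 37 mm high. The fixture's keeper follows at y = 85 to 97 mm
- bolt_tab (a point): centre of the top of the bolt's upright tab (moves with the bolt), 64 mm above the bench. The tab is a dark steel block 22 mm wide (fixture x), 14 mm thick (fixture y), standing 34 mm above the bolt. It is pushed on the face that looks to fixture -y, 7 mm behind this point. With the bolt fully back it stands at fixture y = 0
- catch_bar (a point): centre of the catch bar's top (moves with it). Steel bar 22 mm wide (fixture x), 92 mm long (fixture y), parallel to the bolt at fixture x = -50, y = -49 to 43 mm. Top 45 mm above the bench when up, 38 mm when fully down, still 8 mm above the bolt. A fingertip may press anywhere on it and slide along it; the space between bar and bolt is open above z = 28 mm
- bolt (a joint): slide of the bolt in m: 0 = fully back, 0.036 = fully home (nose 11 mm into the keeper). Starts in loose play at 0 to 0.008; friction 2 N. With the catch up, its tooth blocks the bolt's teeth: it cannot pass 0.0085, and a catch let go half-way blocks it again. From 0.0335 on the catch can spring up behind the last tooth and lock the bolt home
- catch (a joint): how far the catch bar is pressed down, in m: 0 = up (at rest, engaged), 0.007 = fully down. The bolt is free above 0.0045. Spring force 4 N at rest, 6.8 N fully down; it comes up by itself when let go with its tooth at a gap between the bolt's teeth
- workpiece: loose light-coloured metal block 30 x 50 x 20 mm lying in the pallet's nest; to be left alone. Origin at the centre of its underside
- ring: loose ring 26 mm across, 16 mm high, on the bench before the fixture, on the robot's side; to be left alone. Origin at the centre of its underside
- loupe: loose black loupe 34 mm across, 31 mm high, on the bench near the fixture's rear (-y) end; to be left alone. Origin at the centre of its underside
- parts_box: loose clear parts box 53 x 65 x 26 mm on the bench beyond the pallet; to be left alone. Origin at the centre of its underside
- hex_key: loose black hex key 115 mm long, 8 mm high, on the bench left of the fixture; to be left alone. Origin at the middle of its underside

How it is judged (in metres and radians):
On the way:
1. with the catch held down, the bolt is on its way (value of joint catch above 0.0045 m and value of joint bolt between 0.014 and 0.032 m and contact force between the fingers and fixture above 1 N), for 0.05 s.
At the end, for the whole second after the job is handed in: the bolt is home (joint above 33 of 36 mm) and the catch has sprung up behind it (pressed less than 1 mm) (value of joint bolt above 0.033 m and value of joint catch below 0.001 m); the robot touches nothing.
It fails at once if a loose thing in or beside the fixture (block, ring, loupe, parts box) was lifted or shifted by more than 15 mm (distance of any of workpiece, ring, loupe, parts_box from where it was at the start of the episode above 0.015 m).
It fails at once if the hex key was lifted or shifted by more than 15 mm (distance of hex_key from where it was at the start of the episode above 0.015 m).
It also fails if it takes over 40 s, if anything falls off the work surface, if the arm or the gripper's body presses on something with over 40 N, if the wrist force passes 120 N, or if a joint passes its speed limit or range.

### The arm

A 6-joint arm with a two-finger parallel gripper is mounted at the origin on a cart in front of the work surface, level with it; the furniture and walls round the work are solid. World frame = base frame: x ahead of the robot, y to its left, z up, the work surface at z = 0. Lengths are in mm, angles in rad, forces in N, time in s.
With the tool pointing down it reaches from about 350 to 775 mm from the base axis. Payload 7.3 kg.
Tool frame: the origin (TCP) lies at the very end of the fingers, on their centre line; the grasp point (between the pads) lies 19 mm behind it; z points along the fingers, y is the line along which they close (so a half turn about z gives the same grasp; the last joint's range is limited). The gripper opens to 92 mm and grips with 3 to 60 N. Pads are 19 mm wide; open, the fingers measure 130 mm over their backs; the gripper's body (75 mm by 190 mm) begins 47 mm behind the grasp point.
Start: joints at [-1.321, 0.342, 1.524, -0, 1.275, -0.146], TCP at [202.436, -484.425, 192.241] pointing down, gripper open.
Joint ranges: [-2.53, 2.53], [-0.77, 2.02], [0.04, 2.7], [-1, 4.14], [0.28, 2.66], [-3.11, 3.11]. Speed limits (rad/s): [2.57, 2.57, 3.14, 3.14, 3.14, 3.14].

### API

Orientations are given as [roll, pitch, yaw] about the fixed x, y, z axes, in that order (R = Rz(yaw) Ry(pitch) Rx(roll)).
In Python, from plant import bot gives the robot as it stands.
- The arm moves only by the tool jog_arm, never from a script. Its argument "targets" is a list of rows, each an object with "xyz": the shift along the tool's x, y, z as a fraction of full scale, a list of three; "spin": the turn about the tool's z as a fraction of full scale. In form: [{"xyz": [x, y, z], "spin": spin}, ...]. A call has exactly 10 rows; each row shifts and turns the commanded pose from where the row before left it, along the tool's axes as they then stand; what a row does not reach is not made up. Full scale, the value 1, is 80 mm for a shift and 0.1 rad for a turn. A row lasts 1/8 s, in which the tool goes at most 62.5 mm and 10.7 degrees, less where a joint would pass 70% of its speed; a pose out of reach is approached as far as the arm can. A call with a number of a shift or a turn outside -1 to 1 is refused whole. A call with a gripper value outside its range is refused whole. "gripper" is the opening in per cent of the stroke, from 0 (shut) to 100 (fully open), set as the call begins (left out, the last holds). The fingers move at their own pace and stop on an object; the grip force is fixed at half the most. Time passes only in rows, so rows that do not move let the fingers close, or fill a call up. It gives the time, the measured TCP pose, the force, the opening and the grip force at its end, in the units of the state.
- bot.get_obs(): the state, without advancing time (a new reading comes with each control period).
- bot.capture(name): name is "side" or "top" or "wrist"; returns the picture (384x512x3 uint8, blue, green, red); there is no depth.
- bot.get_calibration(name): a dict with "vfov" (degrees; the focal length in pixels is half the picture's height over the tangent of half this angle, whatever the lens; pixels are square), "cx", "cy" (the principal point, pixels), "k1" (the pictures are not rectified: a ray, as slopes to the right and down, at radius r is drawn at 1 + k1 r^2 times it, then the intrinsics apply), "eye" and "rotation" of the camera in the world. Camera axes: x right, y down, z forward; pixel columns grow to the right and rows downward; lengths in mm; the calibration is good to about 2 mm. A picture is of the moment at which its call begins: read the wrist's pose just before it. get_calibration takes no time and is no camera call; for the wrist camera it gives the pose at the moment of the call.
- bot.close_job(): hands the job in; it is judged then, once.
The state is a dict: "time": time; "joint_positions": joint angles; "dq": joint speeds; "tau": joint torques, N m; "tool_pos": TCP position; "tcp_rot": TCP orientation; "contact_force": force on the tool from outside, world axes, zero at the start; "moment": the same for the moment, N m; "grip_width": finger opening in mm; "finger_force": force on a finger pad.
Only numpy, scipy, OpenCV 4.12 (cv2) and the standard library are available. Lean on these libraries where they do the work, as an engineer would, in place of code of your own. Each camera call takes 0.05 s, during which the arm holds its last target. There are 200 camera calls.

## Working session

There is one attempt and no reset: what is moved stays moved. The work goes in short steps, Python scripts to look and compute and a tool call to move; the robot and the scene stay as the last step left them, time stands still between calls to the robot, and variables do not carry over. Pictures are saved under pics/ and viewed, at most 10 in all, crops included, and the job is handed in when it is done.

Besides the shell and the picture viewer there is one more tool, called after "Request:" as a command line: name --argument value ..., lists and objects as JSON in quotes. jog_arm: Moves the arm, as the interface text tells. Shift numbers are shares of 80 mm and turn numbers shares of 0.1 rad, none past 1 either way. Its arguments: {"type":"object","properties":{"targets":{"type":"array","items":{"type":"object","properties":{"xyz":{"type":"array","items":{"type":"number"}},"spin":{"type":"number"}}}},"gripper":{"type":"number"}},"required":["targets"]}

```bash
ls; mkdir -p pics
python3 - <<'E'
from plant import bot
import cv2
for n in ("top","side"):
    im=bot.capture(n); cv2.imwrite(f"pics/{n}0.png",im); c=bot.get_calibration(n); print(n,c)
o=bot.get_obs(); print({k:o[k] for k in("time","tool_pos","tcp_rot","grip_width","contact_force")})
E
```

```text
pics
top {'vfov': 52.93670684578651, 'cx': 250.4346798553345, 'cy': 191.60742485038065, 'k1': -0.011189580900309522, 'eye': array([ 416.02845339, -227.31705869,  910.23282889]), 'rotation': array([-2.99260809,  0.02202788, -1.54408526])}
side {'vfov': 51.11057267516655, 'cx': 257.2996753883007, 'cy': 186.16640684755808, 'k1': -0.06371496240760706, 'eye': array([  396.56937222, -1089.23092032,   400.64340036]), 'rotation': array([-1.91771189,  0.00803711, -0.17776045])}
{'time': 0.1, 'tool_pos': array([ 202.33113496, -484.00453272,  191.61435918]), 'tcp_rot': array([-3.14021404e+00, -1.96378205e-04,  3.95771657e-01]), 'grip_width': 91.6506244020818, 'contact_force': array([ 0.06235199, -0.49689922,  0.30086157])}
```

View pics/top0.png

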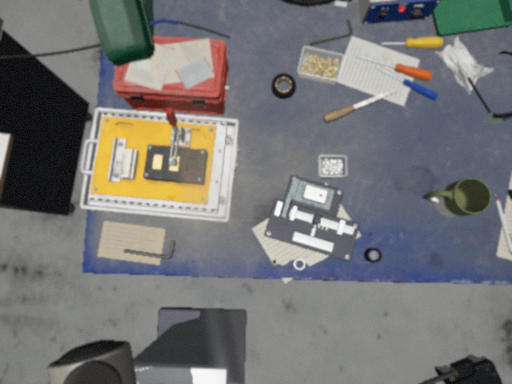

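View pics/side0.png

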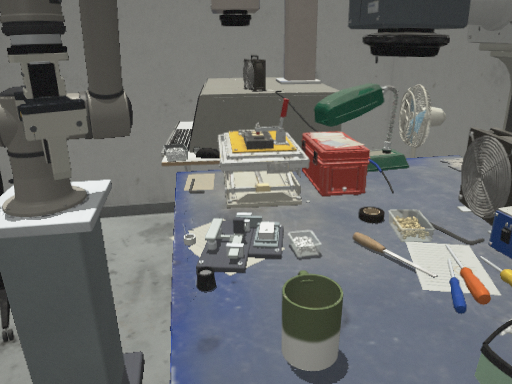

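Top: the fixture is around (312,220), with the light catch bar at (312,241), the bolt with its tab at about (315,225), the ring at (299,265) and the loupe at (373,255). I'll crop to see detail.

```bash
cat > h.py <<'E'
import numpy as np, cv2
from scipy.spatial.transform import Rotation as R
def cam(c):
    f=192/np.tan(np.radians(c["vfov"]/2)); return f,R.from_euler("xyz",c["rotation"]).as_matrix(),np.array(c["eye"])
def ray(c,u,v):
    f,M,e=cam(c); d=np.array([(u-c["cx"])/f,(v-c["cy"])/f]); s=d.copy()
    for _ in range(20): s=d/(1+c["k1"]*(s@s))
    return e,M@np.array([s[0],s[1],1])
def onz(c,u,v,z):
    e,d=ray(c,u,v); return e+d*(z-e[2])/d[2]
def proj(c,p):
    f,M,e=cam(c); q=M.T@(np.array(p)-e); s=q[:2]/q[2]; s=s*(1+c["k1"]*(s@s)); return s*f+[c["cx"],c["cy"]]
E
python3 - <<'E'
import cv2
a=cv2.imread("pics/top0.png")[165:285,245:395]; b=cv2.imread("pics/side0.png")[200:300,180:330]
cv2.imwrite("pics/c0.png",cv2.resize(a,None,fx=5,fy=5,interpolation=2))
cv2.imwrite("pics/c1.png",cv2.resize(b,None,fx=5,fy=5,interpolation=2))
E
```

```text
(no output)
```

View pics/c0.png

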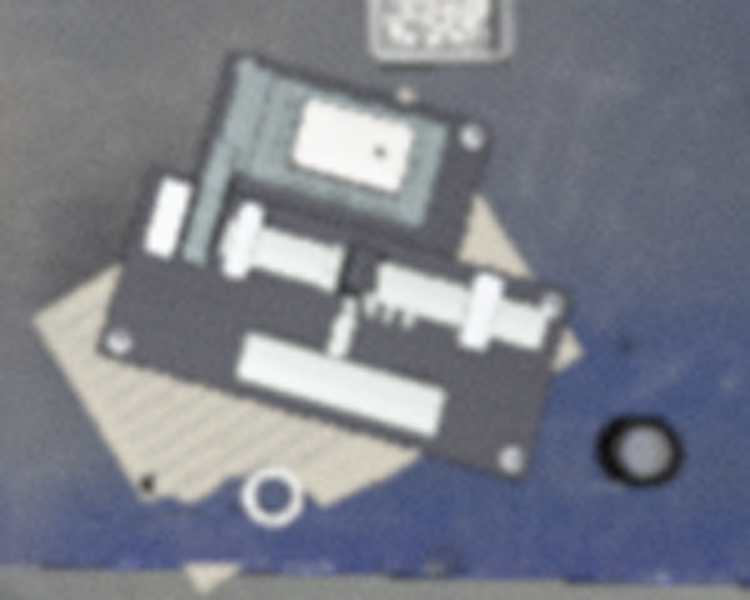

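The crop is clear. The catch bar's crop corners are about (250,335), (445,388), (435,437) and (238,380). The dark tab is at about (358,270), the ring at (272,497) and the loupe at (640,450).

Run:
```python
from h import *; from plant import bot
im=cv2.imread("pics/top0.png"); c=bot.get_calibration("top")
g=im.min(2).copy(); m=(g>150).astype(np.uint8); m[:230]=0; m[:,:285]=0; m[:,345:]=0; m[258:]=0
n,l,s,ce=cv2.connectedComponentsWithStats(m)
for i in range(1,n):
    if s[i][4]>60:
        cn=cv2.findContours((l==i).astype(np.uint8),0,1)[0][0]; r=cv2.minAreaRect(cn); print(r)
def cr(u,v): return u/5+244.6,v/5+164.6
bar=[onz(c,*cr(*p),45) for p in((250,335),(445,388),(435,437),(238,380))]
bar=np.array(bar); print(bar.round(1)); print([np.linalg.norm(bar[i]-bar[(i+1)%4]).round(1) for i in range(4)])
C=bar.mean(0)
Y=(bar[0]+bar[3]-bar[1]-bar[2])[:2]; Y/=np.linalg.norm(Y); X=np.array([Y[1],-Y[0]])
print("yaw of Y",np.arctan2(Y[1],Y[0]),"X",X)
O=C[:2]+50*X+3*Y; print("origin",O)
# other checks: base corners z=12, tab top
for nm,p,z in(("baseRL",(525,478),12),("baseFL",(98,350),12),("tab",(362,265),64),("guideR",(482,312),36),("guideF",(243,240),36),("keeper",(167,217),37),("ring",(272,497),16),("loupe",(640,450),31),("blk",(353,145),39)):
    q=onz(c,*cr(*p),z)[:2]; print(nm,q.round(1),"fixture:",((q-O)@X).round(1),((q-O)@Y).round(1))
```

```text
((313.7201843261719, 238.2660675048828), (41.761226654052734, 16.570396423339844), 16.69924545288086)
((305.9999694824219, 249.5), (41.99999237060547, 14.999998092651367), -0.0)
[[ 457.5 -305.7   45. ]
 [ 436.3 -392.2   45. ]
 [ 414.7 -387.7   45. ]
 [ 437.5 -300.5   45. ]]
[np.float64(89.1), np.float64(22.1), np.float64(90.0), np.float64(20.7)]
yaw of Y 1.3227120624708002 X [ 0.9693846  -0.24554733]
origin [ 485.72683948 -355.88236894]
baseRL [ 397.2 -434.7] fixture: -66.4 -98.1
baseFL [ 450.4 -238.5] fixture: -63.1 105.1
tab [ 488.4 -352.6] fixture: 1.8 3.9
guideR [ 470.9 -410.6] fixture: -0.9 -56.7
guideF [ 500.8 -302.9] fixture: 1.6 55.1
keeper [ 510.4 -268.2] fixture: 2.4 91.0
ring [ 385.7 -319. ] fixture: -106.0 11.2
loupe [ 411.3 -481.7] fixture: -41.2 -140.2
blk [ 545.1 -352.1] fixture: 56.7 18.2
```

Request:
jog_arm --gripper 34 --targets '[{"xyz":[0.5,-0.01,0],"spin":0},{"xyz":[0.5,-0.01,0],"spin":0},{"xyz":[0.5,-0.01,0],"spin":0},{"xyz":[0.5,-0.01,0],"spin":0},{"xyz":[0.5,-0.01,0],"spin":0},{"xyz":[0.5,-0.01,0],"spin":0},{"xyz":[0.46,0,0],"spin":0},{"xyz":[0,0,0],"spin":-1},{"xyz":[0,0,0],"spin":-1},{"xyz":[0,0,0],"spin":-1}]'

```text
time: 1.35
tool_pos: [455.9, -372.9, 191.6]
tcp_rot: [-3.14, 0.0, 0.7]
contact_force: [-1.1, -1.0, 0.2]
grip_width: 31.3
finger_force: 0.0
```

Request:
jog_arm --targets '[{"xyz":[0,0,0],"spin":-1},{"xyz":[0,0,0],"spin":-1},{"xyz":[0,0,0],"spin":-1},{"xyz":[0,0,0],"spin":-1},{"xyz":[0,0,0],"spin":-1},{"xyz":[0,0,0],"spin":-1},{"xyz":[0,0,0.2],"spin":-0.09},{"xyz":[0,0,0.2],"spin":0},{"xyz":[0,0,0],"spin":0},{"xyz":[0,0,0],"spin":0}]'

```text
time: 2.6
tool_pos: [456.1, -373.4, 160.4]
tcp_rot: [3.141, 0.0, 1.305]
contact_force: [-0.2, 0.5, 0.7]
grip_width: 31.6
finger_force: 0.0
```

Run:
```python
from h import *; from plant import bot
o=bot.get_obs(); c=bot.get_calibration("wrist"); im=bot.capture("wrist"); cv2.imwrite("pics/w0.png",im)
print(o["time"],o["tool_pos"],o["tcp_rot"],o["grip_width"],c["eye"],c["rotation"])
import json; json.dump({k:np.array(v).tolist() for k,v in c.items()},open("w0.json","w"))
```

```text
2.6 [ 456.11917074 -373.41190985  160.42930038] [3.14137319e+00 1.73053557e-04 1.30464631e+00] 31.62050631059265 [ 473.91226222 -307.10569211  353.64577485] [ 2.88301786e+00  2.02840103e-04 -2.66461648e-01]
```

View pics/w0.png

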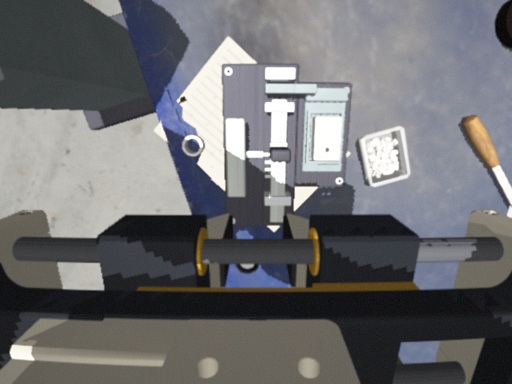

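The wrist view shows the fixture square to the image. The bar spans columns 226-244 and rows 119-197, the tab is at about (280,154), the front guide at (279,107) and the rear guide at (277,201). I'll check these against the fixture pose.

Run:
```python
from h import *; import json
c=json.load(open("w0.json")); O=np.array([486,-356]); a=1.305; Y=np.array([np.cos(a),np.sin(a)]); X=np.array([Y[1],-Y[0]])
for nm,p,z in(("barT",(235.5,119),45),("barB",(235.5,197),45),("tab",(281,155),64),("guideF",(279,106),36),("guideR",(278,201),36),("keeper",(281,74),37),("boltL",(272,130),30),("boltR",(288,130),30)):
    q=onz(c,*p,z)[:2]; print(nm,((q-O)@X).round(1),((q-O)@Y).round(1))
im=cv2.imread("pics/w0.png"); cv2.imwrite("pics/w1.png",cv2.resize(im[60:220,205:355],None,fx=3.7,fy=3.7,interpolation=2))
```

```text
barT -49.0 41.9
barB -50.9 -48.2
tab 0.5 4.4
guideF -0.4 56.1
guideR 0.5 -56.0
keeper 1.2 90.1
boltL -7.7 29.2
boltR 11.1 29.2
```

View pics/w1.png

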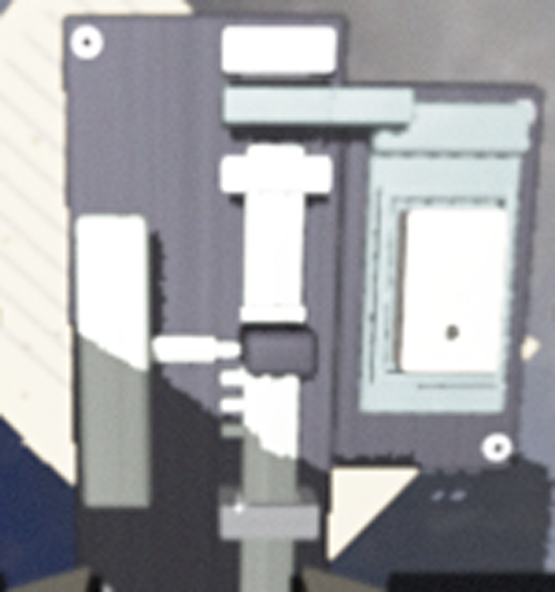

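The pose agrees to about 1 mm, with the bolt at roughly 4 mm. I'll descend to just above the bar.

Request:
jog_arm --targets '[{"xyz":[0,0,0.3]},{"xyz":[0,0,0.3]},{"xyz":[0,0,0.3]},{"xyz":[0,0,0.3]},{"xyz":[0,0,0.15]},{"xyz":[0,0,0]},{"xyz":[0,0,0]},{"xyz":[0,0,0]},{"xyz":[0,0,0]},{"xyz":[0,0,0]}]'

```text
invalid input
```

Request:
jog_arm --targets '[{"xyz":[0,0,0.03]},{"xyz":[0,0,0.03]},{"xyz":[0,0,0.03]},{"xyz":[0,0,0.025]},{"xyz":[0,0,0.025]},{"xyz":[0,0,0.02]},{"xyz":[0,0,0]},{"xyz":[0,0,0]},{"xyz":[0,0,0]},{"xyz":[0,0,0]}]'

```text
invalid input
```

Each row needs a spin value.

Request:
jog_arm --targets '[{"xyz":[0,0,0.3],"spin":0},{"xyz":[0,0,0.3],"spin":0},{"xyz":[0,0,0.3],"spin":0},{"xyz":[0,0,0.3],"spin":0},{"xyz":[0,0,0.15],"spin":0},{"xyz":[0,0,0],"spin":0},{"xyz":[0,0,0],"spin":0},{"xyz":[0,0,0],"spin":0},{"xyz":[0,0,0],"spin":0},{"xyz":[0,0,0],"spin":0}]'

```text
time: 3.9
tool_pos: [456.1, -373.4, 52.5]
tcp_rot: [3.141, 0.0, 1.305]
contact_force: [0.3, -0.4, -0.4]
grip_width: 31.6
finger_force: 0.0
```

Request:
jog_arm --targets '[{"xyz":[0,0,0.03],"spin":0},{"xyz":[0,0,0.03],"spin":0},{"xyz":[0,0,0.03],"spin":0},{"xyz":[0,0,0.025],"spin":0},{"xyz":[0,0,0.025],"spin":0},{"xyz":[0,0,0.02],"spin":0},{"xyz":[0,0,0],"spin":0},{"xyz":[0,0,0],"spin":0},{"xyz":[0,0,0],"spin":0},{"xyz":[0,0,0],"spin":0}]'

```text
time: 5.15
tool_pos: [456.0, -373.3, 39.5]
tcp_rot: [3.141, 0.0, 1.305]
contact_force: [-0.1, -0.0, -0.8]
grip_width: 31.3
finger_force: 0.0
```

No contact force at z 39.5, where about 6 N was expected, so I'll look.

Run:
```python
from h import *; from plant import bot
a=bot.capture("side")[190:280,185:305]; b=bot.capture("wrist")[100:384,130:390]; print(bot.get_obs()["contact_force"])
a=cv2.resize(a,(533,400),interpolation=2);cv2.imwrite("pics/s2.png",a); cv2.imwrite("pics/w2.png",cv2.resize(b,None,fx=2,fy=2))
```

```text
[-0.45252354 -0.03862653  0.26361126]
```

View pics/s2.png

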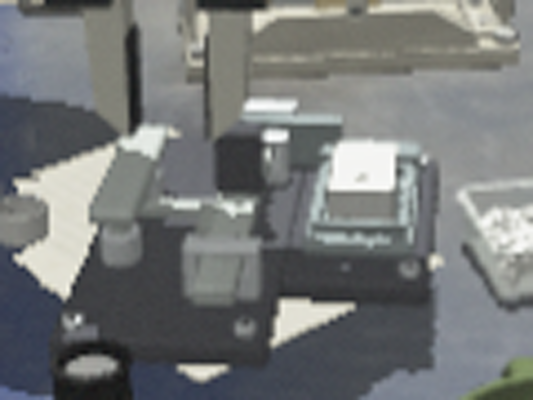

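View pics/w2.png

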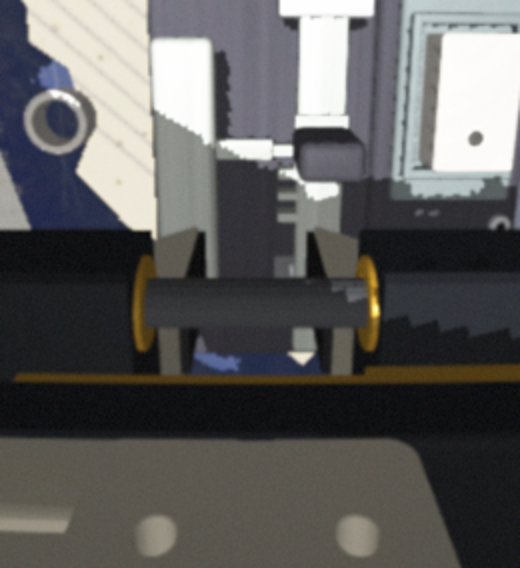

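The side view shows the tips ending at crop (118,132) and (222,138), apparently above or behind the bar. I'll compare this with where they should project.

Run:
```python
from h import *; from plant import bot
c=bot.get_calibration("side"); O=np.array([486,-356]); a=1.305; Y=np.array([np.cos(a),np.sin(a)]); X=np.array([Y[1],-Y[0]])
def s(x,y,z):
    p=proj(c,[*(O+x*X+y*Y),z]); return ((p-[185,190])/.225).round(0)
for x in(-49,1): 
    for z in (39.5,60,75): print(x,z,s(x,-34,z))
print("bar",s(-61,-49,45),s(-39,-49,45),s(-61,43,45),s(-39,43,45),"tab",s(-11,-3,64),s(11,-3,64),s(-11,-3,30))
print(bot.get_obs()["tool_pos"])
```

```text
-49 39.5 [117. 208.]
-49 60 [115. 166.]
-49 75 [113. 135.]
1 39.5 [229. 212.]
1 60 [228. 170.]
1 75 [227. 138.]
bar [ 82. 211.] [132. 213.] [123. 124.] [168. 125.] tab [210. 131.] [259. 132.] [213. 199.]
[ 456.01090442 -373.32132846   39.48360644]
```

Run:
```python
from h import *; from plant import bot
c=bot.get_calibration("wrist"); O=np.array([486,-356]); a=1.305; Y=np.array([np.cos(a),np.sin(a)]); X=np.array([Y[1],-Y[0]])
T=bot.get_obs()["tool_pos"]; print(c["eye"],c["cx"],c["cy"],c["vfov"])
def s(dx,dy,dz): return ((proj(c,[*(T[:2]+dx*X+dy*Y),T[2]+dz])-[130,100])*2).round(0)
for dy in(-9.5,9.5):
  for dz in(0,20,36,60): print(dy,dz,[s(dx,dy,dz).tolist() for dx in(-35,-16,16,35)])
cv2.imwrite("pics/t3.png",cv2.resize(bot.capture("top")[165:285,245:395],None,fx=4,fy=4,interpolation=2))
```

```text
[ 473.80819788 -307.0102543   232.69990669] 257.57094709195115 188.42284687110254 70.6406074558618
-9.5 0 [[165.0, 245.0], [214.0, 245.0], [298.0, 245.0], [348.0, 245.0]]
-9.5 20 [[155.0, 267.0], [210.0, 267.0], [302.0, 267.0], [357.0, 267.0]]
-9.5 36 [[146.0, 288.0], [206.0, 288.0], [306.0, 288.0], [366.0, 288.0]]
-9.5 60 [[130.0, 327.0], [198.0, 327.0], [314.0, 327.0], [383.0, 327.0]]
9.5 0 [[162.0, 198.0], [213.0, 198.0], [299.0, 198.0], [350.0, 198.0]]
9.5 20 [[152.0, 215.0], [209.0, 215.0], [304.0, 215.0], [360.0, 215.0]]
9.5 36 [[143.0, 232.0], [204.0, 232.0], [308.0, 232.0], [369.0, 232.0]]
9.5 60 [[125.0, 264.0], [196.0, 264.0], [316.0, 264.0], [388.0, 264.0]]
```

View pics/t3.png

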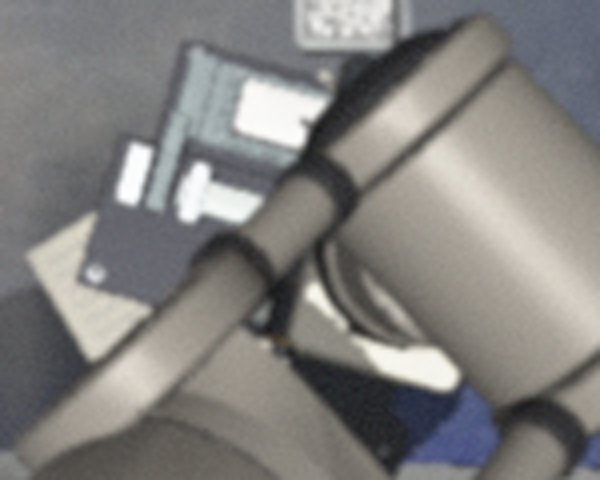

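Both views agree independently. The finger inner edges at (205,232) and (308,232) in the wrist crop, and the side-view tips, put the real tips about 36 mm above the reported TCP (z≈75). The wrist camera's own measurements are consistent, so the fingers are simply shorter than stated. I'll keep descending and watch the force.

Request:
jog_arm --targets '[{"xyz":[0,0,0.08],"spin":0},{"xyz":[0,0,0.08],"spin":0},{"xyz":[0,0,0.08],"spin":0},{"xyz":[0,0,0.06],"spin":0},{"xyz":[0,0,0.03],"spin":0},{"xyz":[0,0,0],"spin":0},{"xyz":[0,0,0],"spin":0},{"xyz":[0,0,0],"spin":0},{"xyz":[0,0,0],"spin":0},{"xyz":[0,0,0],"spin":0}]'

```text
time: 6.55
tool_pos: [456.0, -373.3, 13.1]
tcp_rot: [3.141, 0.0, 1.305]
contact_force: [0.2, 0.4, -0.6]
grip_width: 31.4
finger_force: 0.0
```

Run:
```python
from h import *; from plant import bot
a=bot.capture("side")[190:280,185:305]; b=bot.capture("wrist")[100:384,130:390]; print(bot.get_obs()["contact_force"])
a=cv2.resize(a,(400,300),interpolation=2); b=cv2.resize(b,(390,426)); p=np.zeros((426,800,3),np.uint8); p[:300,:400]=a; p[:,405:795]=b
cv2.imwrite("pics/p4.png",p)
```

```text
[ 0.11127885 -0.32428175  0.64572338]
```

View pics/p4.png

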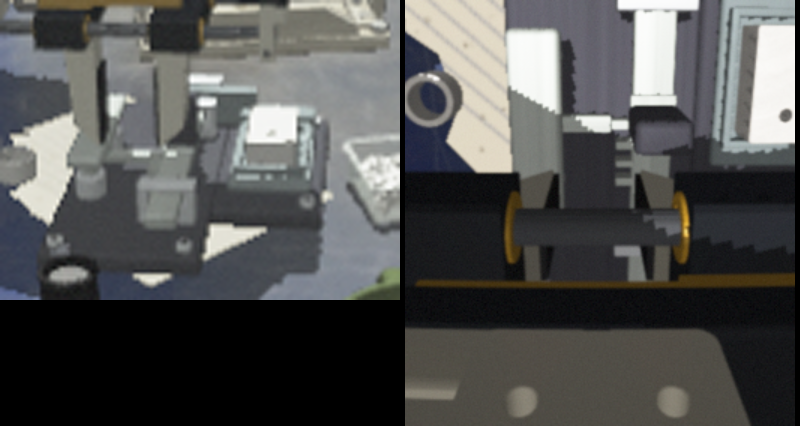

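The tips are now at about z=45 (side panel, about (95,147)), just above the bar. I'll lower in small steps and read the force.

Request:
jog_arm --targets '[{"xyz":[0,0,0.02],"spin":0},{"xyz":[0,0,0.02],"spin":0},{"xyz":[0,0,0.01],"spin":0},{"xyz":[0,0,0],"spin":0},{"xyz":[0,0,0],"spin":0},{"xyz":[0,0,0],"spin":0},{"xyz":[0,0,0],"spin":0},{"xyz":[0,0,0],"spin":0},{"xyz":[0,0,0],"spin":0},{"xyz":[0,0,0],"spin":0}]'

```text
time: 7.9
tool_pos: [456.0, -373.3, 9.0]
tcp_rot: [3.141, 0.0, 1.305]
contact_force: [-0.6, -0.2, 4.2]
grip_width: 31.5
finger_force: 1.9
```

Request:
jog_arm --targets '[{"xyz":[0,0,0.02],"spin":0},{"xyz":[0,0,0.02],"spin":0},{"xyz":[0,0,0.02],"spin":0},{"xyz":[0,0,0.01],"spin":0},{"xyz":[0,0,0],"spin":0},{"xyz":[0,0,0],"spin":0},{"xyz":[0,0,0],"spin":0},{"xyz":[0,0,0],"spin":0},{"xyz":[0,0,0],"spin":0},{"xyz":[0,0,0],"spin":0}]'

```text
time: 9.15
tool_pos: [456.0, -373.4, 3.7]
tcp_rot: [3.141, 0.0, 1.305]
contact_force: [-1.6, 1.1, 6.6]
grip_width: 31.1
finger_force: 3.4
```

Request:
jog_arm --targets '[{"xyz":[0,0,0.01],"spin":0},{"xyz":[0.03,0,0],"spin":0},{"xyz":[0.05,0,0],"spin":0},{"xyz":[0.05,0,0],"spin":0},{"xyz":[0.05,0,0],"spin":0},{"xyz":[0.05,0,0],"spin":0},{"xyz":[0.05,0,0],"spin":0},{"xyz":[0.05,0,0],"spin":0},{"xyz":[0.04,0,0],"spin":0},{"xyz":[0,0,0],"spin":0}]'

```text
time: 10.4
tool_pos: [464.7, -347.1, 3.7]
tcp_rot: [3.138, 0.004, 1.305]
contact_force: [-1.5, -5.0, 7.3]
grip_width: 31.2
finger_force: 4.0
```

Request:
jog_arm --targets '[{"xyz":[0.03,0,0],"spin":0},{"xyz":[0.03,0,0],"spin":0},{"xyz":[0.03,0,0],"spin":0},{"xyz":[0.03,0,0],"spin":0},{"xyz":[0.03,0,0],"spin":0},{"xyz":[0.02,0,0],"spin":0},{"xyz":[0,0,0],"spin":0},{"xyz":[0,0,0],"spin":0},{"xyz":[0,0,0],"spin":0},{"xyz":[0,0,0],"spin":0}]'

```text
time: 11.65
tool_pos: [468.2, -334.1, 3.7]
tcp_rot: [3.138, 0.004, 1.305]
contact_force: [-0.8, -5.4, 7.8]
grip_width: 31.1
finger_force: 4.1
```

Request:
jog_arm --targets '[{"xyz":[0.015,0,0],"spin":0},{"xyz":[0.015,0,0],"spin":0},{"xyz":[0.015,0,0],"spin":0},{"xyz":[0,0,0],"spin":0},{"xyz":[0,0,0],"spin":0},{"xyz":[0,0,0],"spin":0},{"xyz":[0,0,0],"spin":0},{"xyz":[0,0,0],"spin":0},{"xyz":[0,0,0],"spin":0},{"xyz":[0,0,0],"spin":0}]'

```text
time: 12.9
tool_pos: [468.7, -332.4, 3.7]
tcp_rot: [3.137, 0.006, 1.304]
contact_force: [-5.1, -11.6, 6.1]
grip_width: 31.1
finger_force: 7.4
```

The force has risen near the expected end stop. I'll confirm with a small extra push.

Request:
jog_arm --targets '[{"xyz":[0.015,0,0],"spin":0},{"xyz":[0.01,0,0],"spin":0},{"xyz":[0,0,0],"spin":0},{"xyz":[0,0,0],"spin":0},{"xyz":[0,0,0],"spin":0},{"xyz":[0,0,0],"spin":0},{"xyz":[0,0,0],"spin":0},{"xyz":[0,0,0],"spin":0},{"xyz":[0,0,0],"spin":0},{"xyz":[0,0,0],"spin":0}]'

```text
time: 14.15
tool_pos: [468.8, -332.3, 3.8]
tcp_rot: [3.137, 0.008, 1.304]
contact_force: [-7.1, -19.5, 4.6]
grip_width: 31.2
finger_force: 11.0
```

Hard stop: the bolt is home. I'll lift slowly so the catch rises, then back away from the tab and go up.

Request:
jog_arm --targets '[{"xyz":[0,0,-0.04],"spin":0},{"xyz":[0,0,-0.04],"spin":0},{"xyz":[0,0,-0.05],"spin":0},{"xyz":[0,0,-0.03],"spin":0},{"xyz":[0,0,0],"spin":0},{"xyz":[-0.08,0,0],"spin":0},{"xyz":[-0.08,0,0],"spin":0},{"xyz":[-0.05,0,0],"spin":0},{"xyz":[0,0,0],"spin":0},{"xyz":[0,0,0],"spin":0}]'

```text
time: 15.4
tool_pos: [464.5, -342.1, 15.4]
tcp_rot: [-3.142, -0.0, 1.305]
contact_force: [0.6, -0.2, -0.8]
grip_width: 30.9
finger_force: 0.0
```

Request:
jog_arm --targets '[{"xyz":[0,0,-0.2],"spin":0},{"xyz":[0,0,-0.3],"spin":0},{"xyz":[0,0,-0.4],"spin":0},{"xyz":[0,0,-0.4],"spin":0},{"xyz":[0,0,-0.4],"spin":0},{"xyz":[0,0,-0.2],"spin":0},{"xyz":[0,0,0],"spin":0},{"xyz":[0,0,0],"spin":0},{"xyz":[0,0,0],"spin":0},{"xyz":[0,0,0],"spin":0}]'

```text
time: 16.65
tool_pos: [464.1, -342.2, 166.6]
tcp_rot: [-3.14, -0.001, 1.305]
contact_force: [0.6, 0.9, 0.7]
grip_width: 31.5
finger_force: 0.0
```

Run:
```python
from h import *; from plant import bot
a=bot.capture("side")[190:280,185:305]; b=bot.capture("wrist")[60:230,190:370]; print(bot.get_obs()["contact_force"],bot.get_obs()["tool_pos"])
a=cv2.resize(a,(400,300),interpolation=2); b=cv2.resize(b,(390,368)); p=np.zeros((368,800,3),np.uint8); p[:300,:400]=a; p[:,405:795]=b
cv2.imwrite("pics/p5.png",p)
```

```text
[0.65695262 0.85291212 0.62684002] [ 464.26101473 -342.29656649  166.90757646]
```

View pics/p5.png

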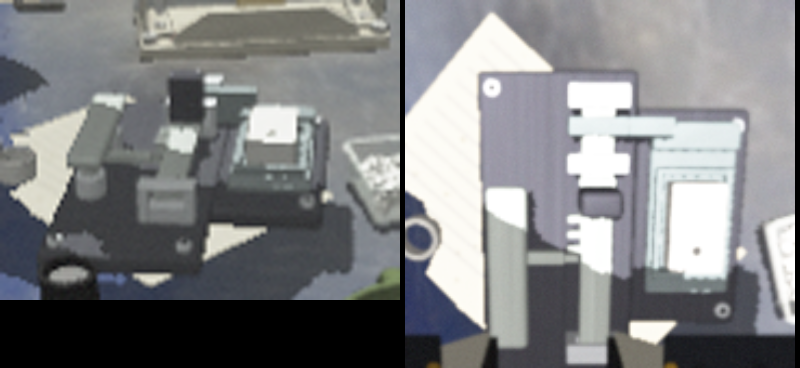

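The bolt passes through the lug into the keeper. The catch arm (wrist panel, row 257) sits behind the last tooth (row about 243), the bar is back up in the side panel, and the robot is clear. I'm handing in.

```bash
python3 -c "
from plant import bot
print(bot.close_job())"
```

```text
the job is handed in; nothing more can be done
None
```

I handed the job in at about 17 s: the bolt was pushed to its end stop and is through the lug into the keeper, the last pictures show the catch up behind the last tooth, and the arm is clear. The hand-in returned no verdict.

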